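# Clamp the bench block for hammering

## Robot

A 7-joint arm with a two-finger parallel gripper is mounted at the origin on a cart in front of the work surface, level with it; the furniture and walls round the work are solid. World frame = base frame: x ahead of the robot, y to its left, z up, the work surface at z = 0. Lengths are in m, angles in rad, forces in N, time in s.
With the tool pointing down it reaches from about 0.35 to 0.9 m from the base axis. Payload 19.9 kg.
Tool frame: the origin (TCP) lies between the finger pads; the fingertips stand 19 mm ahead of it and the grasp point (between the pads) is the TCP; z points along the fingers, y is the direction in which the jaws open and shut (so a half turn about z gives the same grasp; the last joint's range is limited). The gripper opens to 94 mm and grips with 3 to 60 N. Pads are 16 mm wide; open, the fingers measure 119 mm over their backs; the gripper's body (75 mm by 177 mm) begins 78 mm behind the grasp point.
Start: joints at [1.194, 0.417, -0.01, 1.614, 0.005, 1.111, -0.053], TCP at [0.206, -0.59, 0.224] pointing down, gripper open.
Joint ranges: [-2.81, 2.81], [-0.39, 2.02], [-1.27, 1.25], [0.06, 2.57], [-1.19, 4.33], [0.19, 2], [-2.82, 2.82]. Speed limits (rad/s): [1.89, 1.89, 2.39, 2.39, 3.01, 3.01, 3.01].

## Interface

Orientations are given as a 3x3 rotation matrix whose columns are the frame's x, y, z axes.
In Python, from rig import robot gives the robot as it stands. Calls block until the motion is done:
- robot.move_ptp(position, orientation): joint-space move of the TCP to a pose.
- robot.move_linear(position, velocity=0.15, frame=None, threshold=None): straight line of the TCP; frame=None keeps the orientation; velocity is the mean speed in m/s. With threshold (N) it stops when the force on the tool has changed by that much, and returns True; else False.
- robot.goto_joints(angles): joint-space move.
- robot.gripper_to(opening): finger opening in m; the grip force is fixed at half the most; returns when the fingers have stopped.
- robot.pause(seconds).
- robot.ik(position, orientation): joint angles nearest the present ones, or None.
- robot.get_state(): the state.
- robot.grab_frame(name): name is "side" or "top"; returns the picture (400x640x3 uint8, red, green, blue); there is no depth.
- robot.camera_info(name): a dict with "fx", "fy", "cx", "cy" (pixels), "rvec" (rotation vector, rad) and "tvec" (3), from world to camera coordinates, as OpenCV has them. Camera axes: x right, y down, z forward; pixel columns grow to the right and rows downward; lengths in m; the calibration is good to about 2 mm. A picture is of the moment at which its call begins. camera_info takes no time and is no camera call.
A pose or a line that the arm cannot do raises robot.PlanningError and nothing moves.
- robot.sign_off(): hands the job in, once; it reports no verdict.
The state is a dict: "time": time; "qpos": joint angles; "joint_vel": joint speeds; "effort": joint torques, N m; "ee_pos": TCP position; "tool_rot": TCP orientation; "force": force on the tool from outside, world axes, zero at the start; "moment": the same for the moment, N m; "opening": finger opening in m.
Only numpy, scipy, OpenCV 4.12 (cv2) and the standard library are available. Lean on these libraries where they do the work, as an engineer would, in place of code of your own. Each camera call takes 0.05 s, during which the arm holds its last target. There are 200 camera calls.

## Task

Clamp the steel bench block in its holder, pushing only, without gripping or lifting anything: with the outside of a finger, swing the clamp strap round over the block until it is against its stop, and only then push the raised cam lever down until it lies flat along the strap. Leave the block sitting in its holder, and leave the punch, loupe, beeswax and hammer round it where they are.

Things in the scene. Friction and masses are not known exactly. Their poses are not given: they have to be found in the camera images.
- holder: Fixed holder: dark steel base 100 (x) x 170 (y) x 10 mm; origin at the centre of its underside, on the bench, z up. A fence (top 22 mm up) round (0, -30 mm) holds the block. The strap's vertical swivel axis is at (0, +55 mm). A stop pin, 9 mm thick, top 68 mm up, stands at (+17, +28 mm), on the side away from the strap's start. Place and yaw (up to 0.4 rad) vary.
- clamp_strap (a joint): Strap's angle about its vertical swivel axis, rad. 0: points along the holder's -x; grows anticlockwise seen from above; 1.57 (its stop): points along the holder's -y, over the block. Starts at 0 to 0.45. Takes about 4 N at the nose; stays where left. Level steel bar, 25 mm wide, reaching 88 mm from the axis, underside 56 and top 72 mm above the bench.
- strap_push (a point): Point on the strap's trailing side face, the one to push, 78 mm from the swivel axis, 12.5 mm off the strap's centre line, 64 mm above the bench. x axis: along the strap from nose to swivel; y axis: out of this face (push along -y). A fingertip 60 mm above the bench clears the block and meets this face. Ears on top (59 to 77 mm from the axis) reach 89 mm up.
- cam_lever (a joint): Lever's angle, rad. 0: raised 50 degrees above level, leaning back from the strap's nose to the swivel post; 0.873: down, level above the strap. Starts at 0 to 0.12. Takes about 3 N at its end; stays where left. Turns with the strap; its level pin is square to the strap, 68 mm from the swivel axis, 84 mm above the bench. Straight bar, 80 mm long from the pin, 17 wide, 10 thick.
- lever_end (a point): Middle of the lever's upper face, 70 mm from its pin and 10 mm short of its end; moves with the lever. The place to push. When the lever is down its upper face is 89 mm above the bench and its end lies 12 mm beyond the swivel axis.
- press_pad: Rubber-tipped pad, 14 mm across, under the strap's nose, 68 mm from the swivel axis; the cam lever drives it 3.4 mm down, onto the block.
- block_centre (a point): Centre of the loose steel bench block, 48 x 62 x 38 mm, 0.9 kg, standing inside the fence; its top is 48 mm above the bench. It must stay there.
- doming_punch_0: small steel doming punch, 69 mm long, 14 mm thick, lying on the bench; loose, to be left alone; origin at the centre of its underside
- loupe: small folding loupe, 29 x 61 x 13 mm; loose, to be left alone; origin at the centre of its underside
- beeswax: round puck of beeswax, 45 mm across, 17 mm high; loose, to be left alone; origin at the centre of its underside
- chasing_hammer: wooden-handled hammer, 61 x 229 x 28 mm, lying beside the holder; loose, to be left alone; origin at the centre of its underside
- bench_block: the same bench block; origin at the centre of its underside
Things that resemble listed ones, but are neither listed nor needed, are in the scene too. Of the things that look like the holder, the larger one is meant.

How it is judged:
By the outcome, as a careful person would: the job done as asked, in the order asked, and still so for the second after the job is handed in, with the robot touching nothing.
It also fails if it takes over 48 s, if anything falls off the work surface, if the arm or the gripper's body presses on something with over 40 N, if the wrist force passes 120 N, or if a joint passes its speed limit or range.

## Working session

There is one attempt and no reset: what is moved stays moved. The work goes in short steps, each a Python script; the robot and the scene stay as the last script left them, time stands still between calls to the robot, and variables do not carry over. Pictures are saved under pics/ and viewed, about 8 in all and at most 12, crops included, and the job is handed in when it is done.

```bash
mkdir -p pics; ls; python3 - <<'E'
from rig import robot
import cv2
for n in("side","top"):
    im=robot.grab_frame(n); cv2.imwrite(f"pics/{n}0.png",im[:,:,::-1]); 
    c=robot.camera_info(n); print(n,c, -cv2.Rodrigues(c["rvec"])[0].T@c["tvec"])
print(robot.get_state()["time"])
E
```

```text
pics
side {'fx': 503.6133824590353, 'fy': 503.6133824590353, 'cx': 325.2961233790334, 'cy': 203.35332180125465, 'rvec': array([-0.03171186,  2.73526278, -1.51043218]), 'tvec': array([0.51523843, 0.06950953, 1.22887782])} [0.522919   1.0080198  0.70063879]
top {'fx': 477.41940274033936, 'fy': 477.41940274033936, 'cx': 316.6020052389885, 'cy': 205.11596890694994, 'rvec': array([ 2.18731708, -2.16737554,  0.10070696]), 'tvec': array([0.00430004, 0.53841613, 0.98530091])} [0.44849324 0.01215096 1.02928834]
0.1
```

View pics/top0.png

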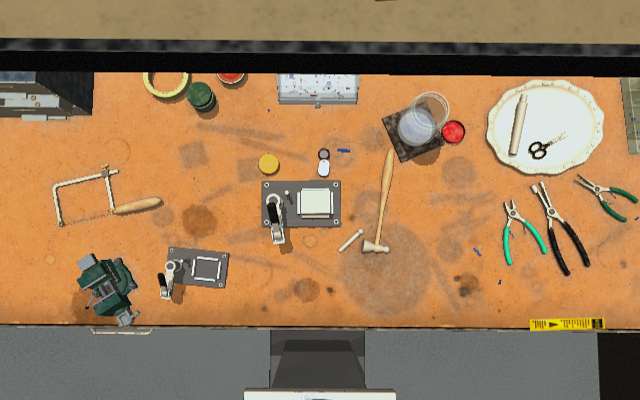

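View pics/side0.png

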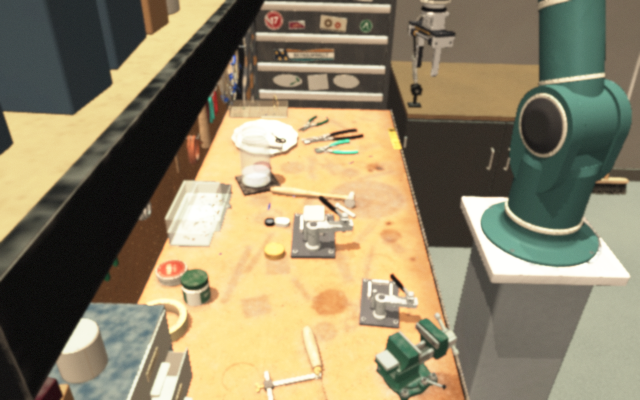

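The top view shows the large holder at about (262–341, 181–227), with its swivel on the left and the strap pointing down. The hammer is on its right at about x=385, the punch at (350,240), the beeswax at (268,163) and the loupe at (323,163). The smaller decoy holder is at (197,268). I'll measure on an enlarged crop.

```bash
cat > h.py <<'E'
import numpy as np, cv2
from rig import robot
def cam(n):
    c=robot.camera_info(n); R=cv2.Rodrigues(c["rvec"])[0]; K=np.array([[c["fx"],0,c["cx"]],[0,c["fy"],c["cy"]],[0,0,1]])
    return K,R,np.array(c["tvec"]).ravel(),c
def onplane(n,px,z):
    K,R,t,_=cam(n); C=-R.T@t; d=R.T@np.linalg.solve(K,[px[0],px[1],1.]); return C+d*(z-C[2])/d[2]
def proj(n,P):
    K,R,t,c=cam(n); return cv2.projectPoints(np.atleast_2d(np.array(P,float)),R,t,K,None)[0].reshape(-1,2)
def tri(a,b):
    Ps=[cam(n)[0]@np.c_[cam(n)[1],cam(n)[2]] for n in("top","side")]
    X=cv2.triangulatePoints(*Ps,np.array(a,float),np.array(b,float)).ravel(); return X[:3]/X[3]
def crop(n,box,s,f):
    im=robot.grab_frame(n)[:,:,::-1]; x0,y0,x1,y1=box
    cv2.imwrite(f,cv2.resize(im[y0:y1,x0:x1],None,fx=s,fy=s,interpolation=cv2.INTER_CUBIC)); return im
E
python3 - <<'E'
from h import *
a=crop("top",(250,145,400,255),5,"pics/t1.png"); crop("side",(255,180,375,270),6,"pics/s1.png")
hsv=cv2.cvtColor(a.copy(),cv2.COLOR_BGR2HSV)
m=((hsv[...,1]<90)).astype(np.uint8); m[:170]=0;m[250:]=0;m[:,:250]=0;m[:,348:]=0
m=cv2.morphologyEx(m,cv2.MORPH_OPEN,np.ones((3,3)))
cs=max(cv2.findContours(m,0,2)[0],key=cv2.contourArea)
print(cv2.approxPolyDP(cs,2.5,True).reshape(-1,2).tolist())
E
```

```text
[[262, 182], [262, 226], [271, 227], [274, 244], [285, 241], [284, 226], [340, 226], [339, 181]]
```

View pics/t1.png

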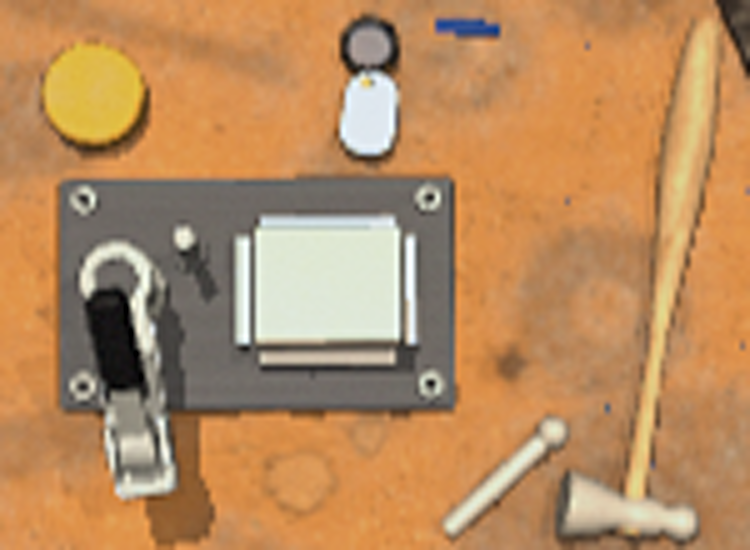

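View pics/s1.png

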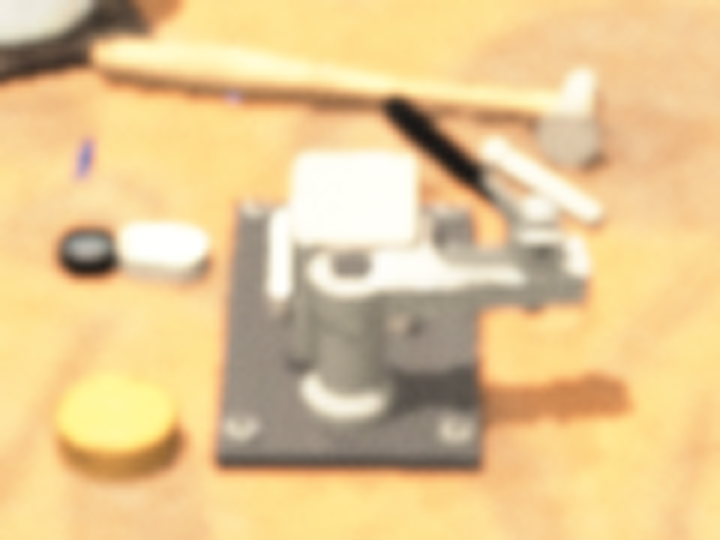

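The crops show, in top-view full pixels:
- **Base corners:** about (262.2,181), (340.8,181), (341,226.8), (262,226.6).
- **Strap:** ring centre at (273.4,201), nose edge middle at (279.3,243.6).
- **Lever:** black end at about (271,203).
- **Stop pin:** top at (287,192.5).

The block sits inside the fence. Next I'll compute the poses and check reach.

```bash
cat > pose.py <<'E'
from h import *
cs=np.array([onplane("top",p,.01) for p in [(262.2,181),(340.8,181),(341,226.8),(262,226.6)]])[:,:2] # +x+y,+x-y,-x-y,-x+y
mod=np.array([[.05,.085],[.05,-.085],[-.05,-.085],[-.05,.085]])
c0=cs.mean(0); H=(mod.T@(cs-c0)); yaw=np.arctan2(H[0,1]-H[1,0],H[0,0]+H[1,1])
Rh=np.array([[np.cos(yaw),-np.sin(yaw)],[np.sin(yaw),np.cos(yaw)]])
def W(x,y,z): return np.r_[c0+Rh@[x,y],z]
def u(t): return np.array([-np.cos(t),-np.sin(t)])
def n(t): return np.array([-np.sin(t),np.cos(t)])
def S(t,r,off,z): # point at r along strap, off out of trailing face from centre line
    return W(*(np.array([0,.055])+r*u(t)+off*n(t)),z)
def rot(t,s=1):
    y=np.r_[Rh@n(t),0]*s; z=np.array([0,0,-1.]); return np.c_[np.cross(y,z),y,z]
def ang(px,z): 
    v=Rh.T@(onplane("top",px,z)[:2]-c0)-[0,.055]; return np.arctan2(-v[1],-v[0]),np.hypot(*v)
E
python3 - <<'E'
from pose import *
print("c0",c0,"yaw",yaw,"resid mm",np.round(1e3*((cs-c0)@Rh-mod),1).tolist())
print("ang nose",ang((279.3,243.6),.072),"nose mids",ang((273.6,244.4),.072),ang((285,243),.072))
print("pin",Rh.T@(onplane("top",(287,192.5),.068)[:2]-c0),"swivel",Rh.T@(onplane("top",(273.4,201),.072)[:2]-c0))
print("proj swivel/post", proj("top",[W(0,.055,.072)]),proj("side",[W(0,.055,.072),W(0.05,.085,.01),W(-.05,.085,.01)]))
print(robot.get_state()["qpos"])
for s in(1,-1):
  for t in(.1,.5,.9,1.3,1.57):
    for z in(.081,.2):
      q=robot.ik(S(t,.078,.03,z),rot(t,s)); print(s,t,z,None if q is None else np.round(q,2))
  for tx in ((0,.03,.16),(0,.05,.107)): 
    for t in (0,1.57):
      q=robot.ik(W(*tx),rot(t,s)); print(tx,t,None if q is None else np.round(q,2))
E
```

```text
c0 [0.54223898 0.04156616] yaw 0.009020854214991039 resid mm [[-0.8, -0.3], [-0.8, 0.5], [0.6, 0.6], [1.0, -0.8]]
ang nose (np.float64(0.14579517238928086), np.float64(0.08661070447633308)) nose mids (np.float64(0.01385783967893677), np.float64(0.08729337190326003)) (np.float64(0.2763363840723628), np.float64(0.08782861270621535))
pin [0.01753373 0.02783368] swivel [-0.00016935  0.05488875]
proj swivel/post [[273.34542152 200.91629618]] [[313.69628324 224.28945754]
 [290.45778022 254.6423798 ]
 [335.67516832 255.53815426]]
[ 1.19348179  0.41773667 -0.01031731  1.61392012  0.00470792  1.1106821
 -0.05301103]
1 0.1 0.081 [ 0.59  0.65 -1.14  2.07  0.76  0.92  0.7 ]
1 0.1 0.2 [ 0.62  0.35 -1.1   1.97  0.37  1.03  1.03]
1 0.5 0.081 [ 0.63  0.6  -1.08  2.09  0.7   0.88  1.21]
1 0.5 0.2 [ 0.68  0.32 -1.08  1.99  0.33  1.02  1.53]
1 0.9 0.081 [ 0.69  0.61 -1.08  2.07  0.71  0.89  1.68]
1 0.9 0.2 [ 0.74  0.34 -1.08  1.98  0.35  1.03  1.98]
1 1.3 0.081 [ 0.73  0.65 -1.08  2.03  0.74  0.92  2.12]
1 1.3 0.2 [ 0.77  0.39 -1.08  1.93  0.4   1.05  2.4 ]
1 1.57 0.081 [-0.91  0.7   1.08  2.03 -0.8   
[... 440 characters left out ...]
5 0.081 [ 0.4   0.45 -0.77  2.1   0.46  0.76 -1.72]
-1 0.5 0.2 [ 0.5   0.25 -0.85  2.    0.22  0.99 -1.51]
-1 0.9 0.081 [ 0.43  0.45 -0.72  2.08  0.43  0.76 -1.22]
-1 0.9 0.2 [ 0.52  0.25 -0.79  1.99  0.21  0.99 -1.03]
-1 1.3 0.081 [ 0.4   0.46 -0.63  2.04  0.39  0.76 -0.72]
-1 1.3 0.2 [ 0.51  0.28 -0.73  1.94  0.22  1.   -0.58]
-1 1.57 0.081 [ 0.41  0.49 -0.62  1.99  0.4   0.78 -0.43]
-1 1.57 0.2 [ 0.5   0.32 -0.71  1.9   0.24  1.01 -0.3 ]
(0, 0.03, 0.16) 0 [ 0.34  0.42 -0.65  1.86  0.31  0.96 -2.01]
(0, 0.03, 0.16) 1.57 [ 0.41  0.45 -0.75  1.85  0.36  0.98 -0.49]
(0, 0.05, 0.107) 0 [ 0.29  0.51 -0.65  1.89  0.39  0.88 -2.12]
(0, 0.05, 0.107) 1.57 [ 0.35  0.53 -0.73  1.88  0.45  0.9  -0.59]
```

```bash
python3 - <<'E'
from pose import *
t0=.146; robot.gripper_to(0.0)
robot.move_ptp(S(t0,.078,.055,.25),rot(t0,-1))
robot.move_linear(S(t0,.078,.055,.081),.15)
hit=robot.move_linear(S(t0,.078,.022,.081),.05,threshold=3)
s=robot.get_state(); print(hit,s["time"],s["force"],s["opening"],Rh.T@(s["ee_pos"][:2]-c0)-[0,.055])
v=Rh.T@(s["ee_pos"][:2]-c0)-[0,.055]; print("off",v@n(t0),"r",v@u(t0))
crop("top",(250,145,400,255),5,"pics/t2.png")
E
```

```text
True 6.2 [ 0.06098596  0.24958242 -0.08343251] 0.0005356389257377399 [-0.08103152  0.01209631]
off 0.023756233844503268 r 0.07840962621092624
```

View pics/t2.png

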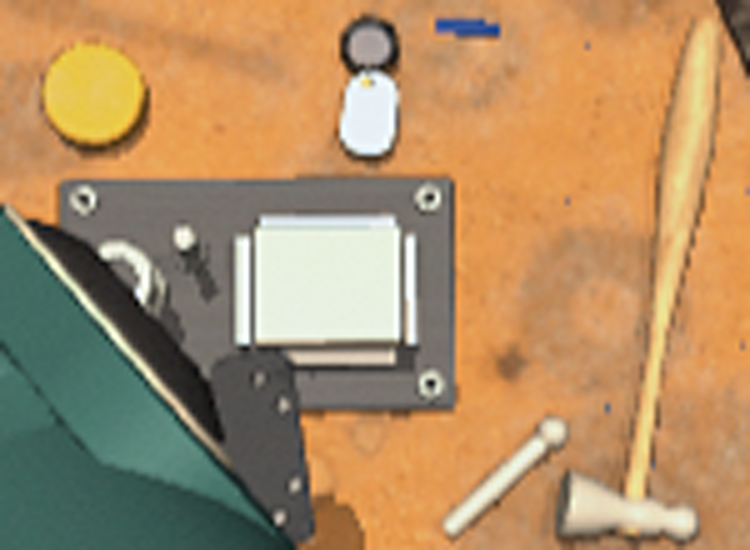

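Contact came at a 24 mm offset, as predicted. The picture shows only the arm over the strap and nothing else disturbed. Now I'll swing it.

```bash
python3 - <<'E'
from pose import *
for t in list(np.arange(.3,1.5,.15))+[1.5,1.57,1.64]:
    hit=robot.move_linear(S(t,.078,.024,.081),.05,frame=rot(min(t,1.57),-1),threshold=20)
    s=robot.get_state(); v=Rh.T@(s["ee_pos"][:2]-c0)-[0,.055]
    print(round(t,2),hit,round(s["time"],1),np.round(Rh.T@s["force"][:2],1),np.round(v,4))
    if hit: break
E
```

```text
0.3 False 6.7 [-0.6 -0.7] [-0.0817 -0.0002]
0.45 False 7.1 [-0.5 -0.4] [-0.0807 -0.0122]
0.6 False 7.5 [-0.5  0.2] [-0.0779 -0.0241]
0.75 False 7.8 [-0.1  0.6] [-0.0735 -0.0354]
0.9 False 8.2 [ 0.6 -0.5] [-0.0674 -0.046 ]
1.05 False 8.6 [ 0.9 -0.5] [-0.0598 -0.0555]
1.2 False 9.0 [-0.3 -0.3] [-0.0508 -0.0638]
1.35 False 9.4 [-0.4 -0.6] [-0.0406 -0.0707]
1.5 False 9.8 [ 1.8 -2.5] [-0.0295 -0.076 ]
1.57 False 10.1 [-0.6 -3. ] [-0.0241 -0.0779]
1.64 True 10.3 [-6.6  0.3] [-0.0221 -0.0788]
```

```bash
python3 - <<'E'
from pose import *
T=np.pi/2
robot.move_linear(S(T,.078,.045,.081),.1)
robot.move_linear(S(T,.078,.045,.24),.2)
p=S(T,.078,.045,.28); robot.move_ptp([.4,-.3,.28],rot(T,-1))
crop("top",(250,145,400,255),5,"pics/t3.png"); crop("side",(255,180,375,270),6,"pics/s3.png")
print(robot.get_state()["time"])
E
```

```text
12.9667
```

View pics/t3.png

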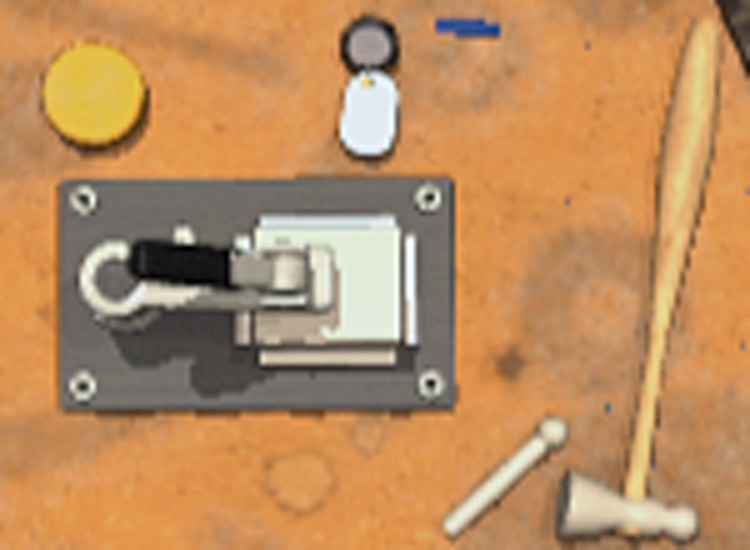

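View pics/s3.png

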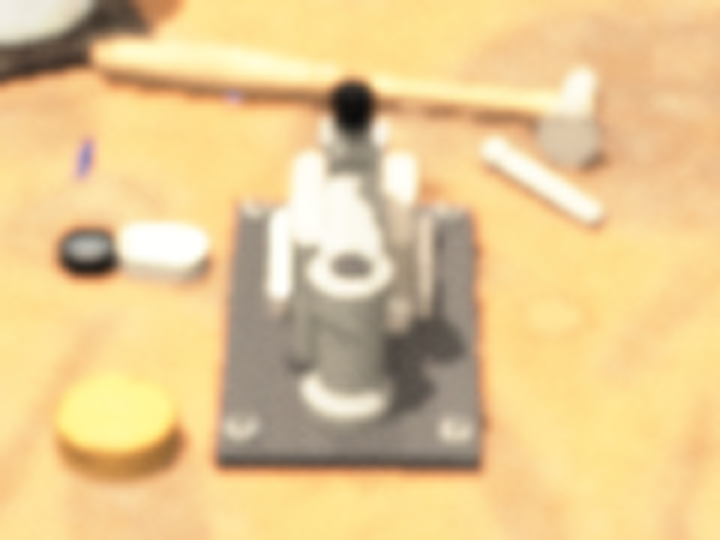

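The strap now points along the holder over the block. Its nose edge middle is at about (316.6,200.8) in the full image, level with the swivel at (273.4,201), and the neighbours haven't moved. The lever is still raised, so I'll push it down along its arc.

```bash
python3 - <<'E'
from pose import *
T=np.pi/2
print("strap ang",ang((316.6,200.8),.072))
d=np.radians(50); w=.008   # tool y across the strap, pad width along it
def P(a,lift=0.,L=.072):   # tip's swivel-side bottom edge on the lever's upper face
    e=d-a; r=.068-L*np.cos(e)+(.005+lift)*np.sin(e); z=.084+L*np.sin(e)+(.005+lift)*np.cos(e)
    return S(T,r+w,0,z+.019)
R=rot(T,-1)
for a in (0,.4,.873): print(a,robot.ik(P(a),R) is not None,np.round(P(a),3))
robot.move_ptp(P(0,.03)+[0,0,.08],R)
robot.move_linear(P(0,.03),.15)
hit=False
for a in list(np.arange(0,.85,.12))+[.873]:
    hit=robot.move_linear(P(a),.05,threshold=35); s=robot.get_state()
    print(round(a,2),hit,round(s["time"],1),np.round(s["force"],1),np.round(s["ee_pos"]-P(a),4))
    if hit: break
E
```

```text
strap ang (np.float64(1.5738353970528647), np.float64(0.08711735984579004))
0 True [0.542 0.063 0.161]
0.4 True [0.542 0.082 0.14 ]
0.873 True [0.542 0.093 0.108]
0.0 False 15.8 [-0.5  0.7  0.2] [0.     0.0001 0.    ]
0.12 False 16.1 [ 0.3 -0.5  0.5] [-0.      0.0002 -0.0001]
0.24 False 16.4 [-0.7 -0.5  0.3] [-0.0002  0.0003 -0.0002]
0.36 False 16.8 [0.3 0.5 0.9] [-0.0001  0.0003 -0.0003]
0.48 False 17.1 [0.8 0.  0.1] [-0.0001  0.0002 -0.0003]
0.6 False 17.4 [-0.3  0.2  0.3] [-0.0001  0.0002 -0.0003]
0.72 False 17.7 [-0.5  1.1  0.2] [-0.0001  0.0001 -0.0003]
0.84 False 18.1 [0.5 0.8 0.1] [-0.0002  0.     -0.0003]
0.87 False 18.3 [-0.  -1.1  5.7] [0.0001 0.0001 0.0001]
```

```bash
python3 - <<'E'
from pose import *
s=robot.get_state(); p=np.array(s["ee_pos"])
hit=robot.move_linear(p-[0,0,.008],.02,threshold=30); s=robot.get_state()
print(hit,s["time"],np.round(s["force"],1),"tip z",s["ee_pos"][2]-.019)
robot.move_linear(np.array(s["ee_pos"])+[0,0,.12],.15)
robot.move_ptp([.4,-.3,.28],rot(np.pi/2,-1))
crop("top",(250,145,400,255),5,"pics/t4.png"); crop("side",(255,180,375,270),6,"pics/s4.png")
print(robot.get_state()["time"])
E
```

```text
True 18.575 [-9.7 -4.7 27.8] tip z 0.08812678578469041
21.1833
```

View pics/t4.png

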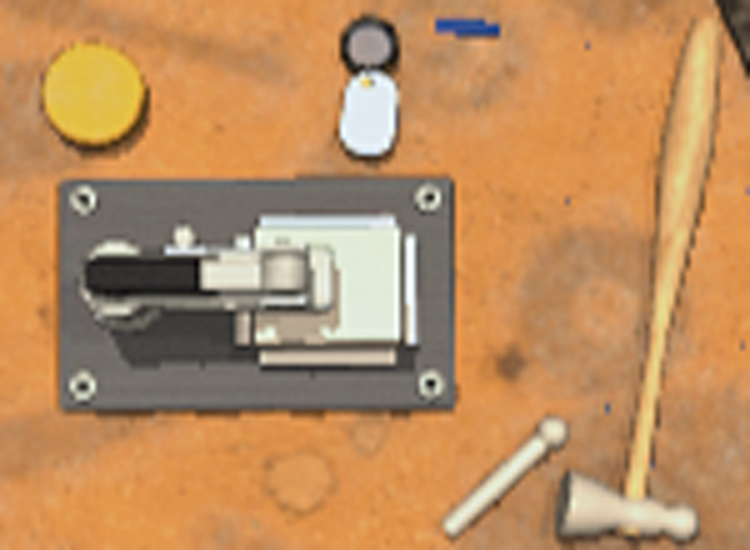

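View pics/s4.png

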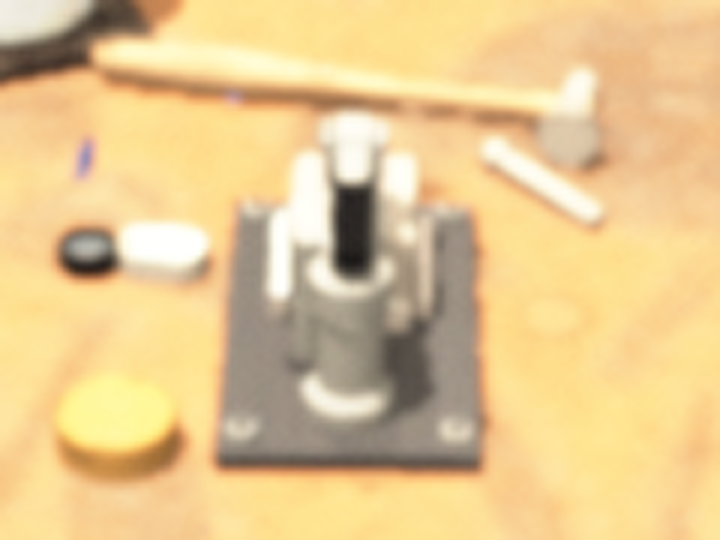

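The lever lies flat along the strap, with its end at about (267,200) just past the swivel. The strap is still in line, the block is in its fence and the neighbours haven't moved. Handing in.

```bash
python3 - <<'E'
from pose import *
print(proj("top",[W(0,.067,.087)]),ang((316.6,200.6),.072))
robot.sign_off()
E
```

```text
[[266.63623101 200.17462024]] (np.float64(1.5784830299914727), np.float64(0.08711954231308267))
the job is handed in; nothing more can be done
```

The block is clamped and the job is handed in, at about 21 s of the 48 s allowed. With the gripper closed, I swung the strap round with the outside of a finger until it met its stop. I then backed off, checked the pictures, and pushed the raised lever down along its arc.

**Last checks:**
- **Strap:** it measures about 1.574–1.578 rad in the top view, against 1.57 at the stop.
- **Lever:** the fingertip met firm resistance of about 28 N at 88 mm above the bench, where 89 mm is expected for lever down. In the picture its end is at (267,200), matching the predicted (266.6,200.2).
- **Surroundings:** by eye, the block is still in its fence, and the punch, loupe, beeswax and hammer have not moved. The arm stands clear of everything.

No check failed. The force readings taken after each step of the lever push were close to zero until the lever was down. So I relied on that final press and the pictures to confirm it, not on those readings.

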